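# Reset a bread slicer's ratchet knob and set two clicks

## Task

The bread-slicing guide is set for slices that are far too thick. Swing the release lever over to free the pawl, turn the knob back clockwise all the way to its stop so that the fence is fully closed, then swing the lever back to engage the pawl and turn the knob forward (anticlockwise) exactly two clicks. Leave the jar, the mug and the spoon where they are.

Things in the scene. Friction and masses are not known exactly. Their poses are not given: they have to be found in the camera images.
- slicer: bread-slicing guide, fixed: a white board 240 mm (x) by 480 mm (y), 18 mm thick; origin at the centre of its underside, z up. On its +y half the knob over a toothed steel ratchet wheel, beside it the release lever; on its -y half an aluminium fence plate (97 mm high) and grey slotted knife guides (108 mm high). Placed and turned differently each run
- knob_axis (a point): point on the knob's upright axis, 60 mm above the counter, x 0, y +65 mm in the slicer's frame. The knob is a black four-armed capstan 136 mm across: arms 55 mm and hub 60 mm high above the counter; on each arm's end, 60 mm from the axis, stands a round peg 16 mm in diameter, up to 95 mm, to push with the fingertips. Pegs 90 degrees apart, all alike
- peg0 (a point): centre of the top of one knob peg (95 mm above the counter); it points along the slicer's +x when the knob reads 0, and turns with the knob
- peg1 (a point): the same for the next peg, 90 degrees anticlockwise from peg0 (seen from above)
- peg2 (a point): the same for the peg across from peg0
- peg3 (a point): the same for the peg 90 degrees clockwise from peg0
- knob (a joint): rad; 0 at the hard stop (fence closed), grows anticlockwise seen from above (forward), to 3.4. Turns easily (under 3 N at a peg). 12 teeth, a click each 0.524: with the pawl engaged it cannot turn back past the last click, 0.46 (first), 0.98 (second), 1.50, 2.03, 2.55 or 3.07, and rests with 0 to 0.15 of slack above it. Two clicks from the stop: 0.98 to 1.13. Starts 3 to 6 clicks up
- fence_top (a point): middle of the fence plate's top edge, 97 mm above the counter; geared to the knob, it slides along the slicer's +y, opening 12 mm per rad of the knob (6.3 mm a click), fully closed at y -104 mm in the slicer's frame. Not to be handled
- release (a joint): rad; 0 with the pawl engaged (as at the start; lever 35 degrees anticlockwise of the slicer's +y), growing to 0.6 as the lever swings clockwise seen from above (its peg moves towards the slicer's +x) and takes the pawl off the wheel. Above 0.3 the pawl is clear and the knob turns both ways. Stiff (about 4 to 5 N at its peg); stays where it is left
- release_pivot (a point): point on the upright axis of the lever and pawl, 60 mm above the counter, at x +6, y +161 mm in the slicer's frame (the pivot itself is up to 53 mm high)
- release_peg (a point): centre of the top of the upright round peg on the lever's end: black, 16 mm in diameter, 70 mm from the pivot, standing from 52 to 95 mm above the counter, to be pushed sideways with the fingertips
- jar: lidded jar 72 mm in diameter, 110 mm high, origin at the centre of its underside; a bystander, beyond the slicer
- mug: white mug 80 mm in diameter, 90 mm high, with a side handle, origin at the centre of its underside; a bystander, left of the slicer
- spoon: wooden spoon 200 mm long lying flat, origin at the middle of its underside, handle towards its own -x; a bystander, beyond the slicer

How it is judged:
By the outcome, as a careful person would: the job done as asked, in the order asked, and still so for the second after the job is handed in, with the robot touching nothing.
It also fails if it takes over 61 s, if anything falls off the work surface, if the arm or the gripper's body presses on something with over 40 N, if the wrist force passes 120 N, or if a joint passes its speed limit or range.

## Robot

A 6-joint arm with a two-finger parallel gripper is mounted at the origin on the work surface. World frame = base frame: x ahead of the robot, y to its left, z up, the work surface at z = 0. Lengths are in m, angles in rad, forces in N, time in s.
With the tool pointing down it reaches from about 0.325 to 0.775 m from the base axis. Payload 9.3 kg.
Tool frame: the origin (TCP) lies at the very end of the fingers, on their centre line; the grasp point (between the pads) lies 19 mm behind it; z points along the fingers, y is the line along which they close (so a half turn about z gives the same grasp; the last joint's range is limited). The gripper opens to 85 mm and grips with 20 to 120 N. Pads are 22 mm wide; open, the fingers measure 114 mm over their backs; the gripper's body (76 mm by 85 mm) begins 54 mm behind the grasp point. The pads swing forward as they close: fully open they stand 13 mm farther back than shut.
Start: joints at [-1.295, 0.259, 0.021, 1.334, 0, 1.418], TCP at [0.229, -0.5, 0.231] pointing down, gripper open.
Joint ranges: [-3.04, 3.04], [-0.91, 1.82], [-1.04, 1.36], [-1.92, 1.95], [-1.52, 1.45], [-3.14, 3.14]. Speed limits (rad/s): [2.22, 2.22, 2.79, 3.14, 3.14, 3.14].

## Interface

Orientations are given as [roll, pitch, yaw] about the fixed x, y, z axes, in that order (R = Rz(yaw) Ry(pitch) Rx(roll)).
In Python, from station import robot gives the robot as it stands. The module is installed in compiled form; this text tells all that it offers.
- The arm moves only by the shell command python3 -m handwheel 'ROWS' [OPENING]. ROWS is JSON, a list of rows, each a list of 6 numbers: the shift along the world's x, y, z in cm, then the turn, a rotation vector about the world's x, y, z in degrees. In form: [[x, y, z, ax, ay, az], ...]. A call has 1 to 12 rows; each row shifts and turns the commanded pose from where the row before left it; what a row does not reach is not made up. A row lasts 1/12 s, in which the tool goes at most 41.7 mm and 7.16 degrees, less where a joint would pass 70% of its speed; a pose out of reach is approached as far as the arm can. A call with a gripper value outside its range is refused whole. OPENING is the opening, from -1 (shut) to 1 (fully open), set as the call begins (- or left out, the last holds). The fingers move at their own pace and stop on an object; the grip force is fixed at half the most. Time passes only in rows, so rows that do not move let the fingers close. It gives the time, the measured TCP pose, the force, the opening and the grip force at its end, in the units of the state.
- robot.observe(): the state, without advancing time (a new reading comes with each control period).
- robot.camera(name): name is "side" or "top" or "wrist"; returns (picture, depth): 420x560x3 uint8, red, green, blue; 420x560 float32, m along the optical axis (not along the pixel's ray), 0 where there is no reading.
- robot.camera_info(name): a dict with "fx", "fy", "cx", "cy" (pixels), "rvec" (rotation vector, rad) and "tvec" (3), from world to camera coordinates, as OpenCV has them. Camera axes: x right, y down, z forward; pixel columns grow to the right and rows downward; lengths in m; the calibration is good to about 2 mm. A picture is of the moment at which its call begins: read the wrist's pose just before it. camera_info takes no time and is no camera call; for the wrist camera it gives the pose at the moment of the call.
- robot.close_job(): hands the job in; it is judged then, once.
The state is a dict: "clock": time; "qpos": joint angles; "joint_velocities": joint speeds; "joint_efforts": joint torques, N m; "position": TCP position; "tool_rot": TCP orientation; "ft_force": force on the tool from outside, world axes, zero at the start; "wrist_torque": the same for the moment, N m; "width": finger opening in m; "grip_force": force on a finger pad.
Only numpy, scipy, OpenCV 4.12 (cv2) and the standard library are available. Lean on these libraries where they do the work, as an engineer would, in place of code of your own. Each camera call takes 0.05 s, during which the arm holds its last target. There are 200 camera calls.

## Working session

There is one attempt and no reset: what is moved stays moved. The work goes in short steps, Python scripts to look and compute and a shell command to move; the robot and the scene stay as the last step left them, time stands still between calls to the robot, and variables do not carry over. Pictures are saved under pics/ and viewed, at most 10 in all, crops included, and the job is handed in when it is done.

```bash
mkdir -p pics; python3 - <<'E'
from station import robot
import cv2,numpy as np
s=robot.observe();print(s['clock'],s['position'],s['tool_rot'],s['width'])
for n in('top','side'):
    p,d=robot.camera(n);cv2.imwrite(f'pics/{n}0.png',p[...,::-1]);np.savez(f'{n}0.npz',p=p,d=d)
    i=robot.camera_info(n);print(n,i)
E
```

```text
0.0 [ 0.22860402 -0.4999366   0.23067057] [-3.14029254e+00 -1.78680787e-04  4.28823395e-01] 0.0854694822956899
top {'fx': 476.0381339757698, 'fy': 476.0381339757698, 'cx': 279.0592655864372, 'cy': 204.53822214448837, 'rvec': array([ 2.09203906, -2.11446017,  0.22982544]), 'tvec': array([0.09740935, 0.56839097, 0.9348384 ])}
side {'fx': 418.42667799002163, 'fy': 418.42667799002163, 'cx': 276.1665761764892, 'cy': 213.04240671530118, 'rvec': array([ 0.9086579 , -2.59015879,  0.95270055]), 'tvec': array([0.51638928, 0.2554067 , 0.85581335])}
```

View pics/top0.png

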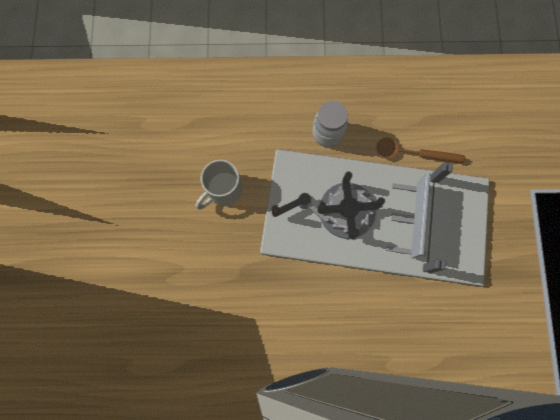

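View pics/side0.png

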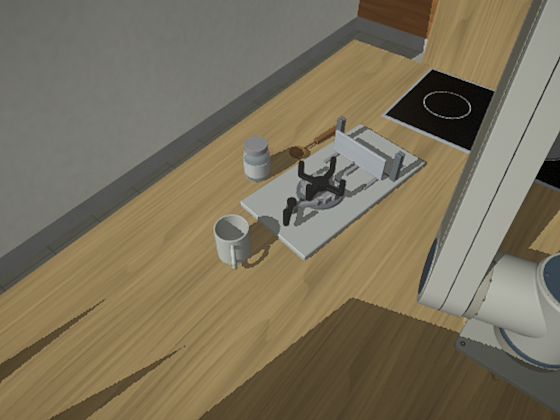

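The top view shows the board with corners near (275,150), (488,178), (485,284) and (262,254). The knob is at (350,208) and the lever peg at (277,211). The jar, mug and spoon are off the board.

```bash
cat > h.py <<'E'
from station import robot
import cv2,numpy as np
def cloud(n,save=None):
    p,d=robot.camera(n);i=robot.camera_info(n)
    if save: cv2.imwrite(save,p[...,::-1])
    return p,d,i
def world(p,d,i):
    v,u=np.mgrid[:420,:560]
    c=np.stack([(u-i['cx'])/i['fx']*d,(v-i['cy'])/i['fy']*d,d],-1)
    R=cv2.Rodrigues(i['rvec'])[0]
    return (c-i['tvec'])@R
def ray(u,v,z,i):
    R=cv2.Rodrigues(i['rvec'])[0];r=R.T@np.array([(u-i['cx'])/i['fx'],(v-i['cy'])/i['fy'],1]);o=-R.T@i['tvec']
    return o+r*(z-o[2])/r[2]
E
python3 - <<'E'
from h import *
p,d,i=cloud('top');W=world(p,d,i)
# board: top-surface box
z=W[...,2];reg=np.zeros(z.shape,bool);reg[140:295,255:495]=1
m=reg&(z>.011)&(z<.026)&(d>0)&(p.min(-1)>100)
m=cv2.morphologyEx(m.astype('uint8'),cv2.MORPH_OPEN,np.ones((3,3)))
c=max(cv2.findContours(m,0,2)[0],key=cv2.contourArea)
pts=np.array([ray(u,v,.018,i)[:2] for u,v in c[:,0]])
r=cv2.minAreaRect((pts*1000).astype('float32'));print(r,cv2.boxPoints(r))
b=reg&(z>.075)&(p.max(-1)<90)
n,l,s,ce=cv2.connectedComponentsWithStats(b.astype('uint8'))
for k in range(1,n):
    if s[k,4]>8:print(s[k,4],ce[k],ray(*ce[k],.095,i),np.median(z[l==k]))
for name,zr in(('jar',(.09,.13)),('mug',(.08,.1))):
    x0,x1=(310,350) if name=='jar' else(190,250)
    q=np.zeros(z.shape,bool);q[95:215,x0:x1]=1;q&=(z>zr[0])&(z<zr[1])&(d>0);
    print(name,W[q][:,:2].min(0),W[q][:,:2].max(0))
E
```

```text
((502.4185485839844, -73.50389099121094), (400.40362548828125, 121.42432403564453), 81.10765075683594) [[ 411.48923 -261.9146 ]
 [ 531.4541  -280.6842 ]
 [ 593.3479   114.90683]
 [ 473.383    133.67642]]
77 [444.80519481 170.94805195] [ 0.62929128 -0.25046207  0.095     ] 0.09394411115128316
54 [347.7037037  175.90740741] [ 0.62097591 -0.05036371  0.095     ] 0.09213199267504968
53 [380.0754717  201.45283019] [ 0.56639348 -0.11375932  0.095     ] 0.09271338243161732
57 [322.43859649 206.03508772] [0.55817497 0.00343272 0.095     ] 0.09290616916046561
56 [275.19642857 209.21428571] [0.5526516  0.09919608 0.095     ] 0.0936979718780722
60 [355.  232.6] [ 0.50304314 -0.06003048  0.095     ] 0.09308803881550559
56 [438.85714286 266.35714286] [ 0.43408249 -0.22189912  0.095     ] 0.09925895458306276
jar [ 0.5524906  -0.05372808] [0.78110493 0.01027159]
mug [0.58172912 0.17353462] [0.66080448 0.25271695]
```

```bash
cat >> h.py <<'E'
K=np.array([.5621,-.0552]);YAW=np.radians(-9.1)
Rs=np.array([[np.cos(YAW),-np.sin(YAW)],[np.sin(YAW),np.cos(YAW)]])
def sl(xy): return (np.asarray(xy)-K)@Rs+[0,.065]   # slicer coords
def measure(save=None):
    p,d,i=cloud('top',save);W=world(p,d,i);z=W[...,2];S=sl(W[...,:2]);t=p.max(-1)
    inb=(abs(S[...,0])<.12)&(abs(S[...,1])<.25)
    b=inb&(z>.075)&(z<.1)&(t<90)&(S[...,1]>-.04)
    n,l,s,ce=cv2.connectedComponentsWithStats(b.astype('uint8'))
    for k in range(1,n):
        if s[k,4]>15:
            w=ray(*ce[k],.095,i)[:2];q=w-K;print('peg',s[k,4],w.round(4),'slicer',sl(w).round(4),'ang',np.degrees(np.arctan2(q[1],q[0])-YAW).round(1),'r',np.hypot(*q).round(4))
    f=inb&(z>.088)&(z<.103)&(abs(S[...,0])<.07)&(S[...,1]<-.03)
    print('fence y',S[f][:,1].mean() if f.any() else 0,S[f][:,1].min(),S[f][:,1].max(),f.sum())
    return p,d,i,W,S
E
python3 - <<'E'
from h import *
p,d,i,W,S=measure('pics/t1.png')
# board edges: bright/low saturation transitions; mask by S/V, two long edges
hsv=cv2.cvtColor(p,cv2.COLOR_RGB2HSV)
m=((hsv[...,1]<60)).astype('uint8');m[:, :255]=0;m[:,500:]=0;m[:145]=0;m[300:]=0
m=cv2.morphologyEx(m,cv2.MORPH_OPEN,np.ones((5,5)))
c=max(cv2.findContours(m,0,2)[0],key=cv2.contourArea)
pts=np.array([ray(u,v,.018,i)[:2] for u,v in c[:,0]])
print(cv2.minAreaRect((pts*1000).astype('float32')))
for lo in(-.122,.118):
  s=sl(pts);q=pts[(abs(abs(s[:,0])-.12)<.012)&(np.sign(s[:,0])==np.sign(lo))&(abs(s[:,1])<.2)]
  if len(q)>5:v=cv2.fitLine(q.astype('float32'),2,0,.01,.01).ravel();print(len(q),v,np.degrees(np.arctan2(v[1],v[0])),sl(q)[:,0].mean())
cv2.imwrite('pics/crop1.png',cv2.resize(p[135:300,250:500,::-1],None,fx=3,fy=3,interpolation=2))
E
```

```text
peg 51 [ 0.6214 -0.0505] slicer [0.0578 0.079 ] ang 13.7 r 0.0595
peg 52 [ 0.5667 -0.1139] slicer [0.0138 0.0078] ang -76.4 r 0.0588
peg 59 [0.5579 0.0036] slicer [-0.0134  0.1224] ang 103.2 r 0.059
peg 57 [0.5526 0.0993] slicer [-0.0339  0.2161] ang 102.6 r 0.1548
peg 60 [ 0.5031 -0.0599] slicer [-0.0575  0.051 ] ang -166.3 r 0.0592
fence y -0.08297200761983428 -0.08838636255301038 -0.07885613894136442 329
((563.47998046875, -121.07077026367188), (479.5020446777344, 260.4267578125), 81.1279067993164)
54 [ 0.15464126  0.9879707   0.43583736 -0.10217179] 81.104004 -0.11724451986308508
51 [ 0.15145075  0.98846483  0.6708415  -0.1399016 ] 81.28899 0.12076910814051117
```

View pics/crop1.png

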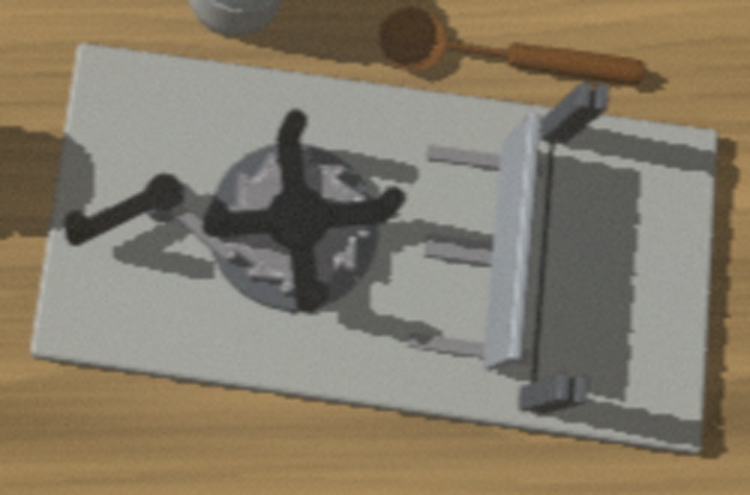

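```bash
sed -i 's/radians(-9.1)/radians(-8.9)/' h.py; cat >> h.py <<'E'
def go(*wps):  # slicer (x,y,z) waypoints in mm -> world deltas cm
    s=robot.observe();P=s['position'];print('t',round(s['clock'],2),'P',P.round(4),'sl',(sl(P[:2])*1000).round(1),'rpy',np.degrees(s['tool_rot']).round(1),'F',s['ft_force'].round(1),'w',round(s['width'],4))
    for w in wps:
        T=np.r_[Rs@(np.array(w[:2])/1000-[0,.065])+K,w[2]/1000];print(w,((T-P)*100).round(2));P=T
E
A='[1.45,3.05,0,0,0,2.83]'
python3 -m handwheel '[[1.45,3.05,0,0,0,2.83],[1.45,3.05,0,0,0,2.83],[1.45,3.05,0,0,0,2.83],[1.45,3.05,0,0,0,2.83],[1.45,3.05,0,0,0,2.83],[1.45,3.05,0,0,0,2.83],[1.45,3.05,0,0,0,2.83],[1.45,3.05,0,0,0,2.83],[1.45,3.05,0,0,0,2.83],[1.45,3.05,0,0,0,2.83]]' -1
python3 -m handwheel '[[1.45,3.05,0,0,0,2.83],[1.45,3.05,0,0,0,2.83],[1.45,3.05,0,0,0,2.83],[1.45,3.05,0,0,0,2.83],[1.45,3.05,0,0,0,2.83],[1.45,3.05,0,0,0,2.83],[1.45,3.05,0,0,0,2.83],[1.45,3.05,0,0,0,2.83],[1.45,3.05,0,0,0,2.83],[1.45,3.05,0,0,0,2.83],[0,0,0,0,0,0],[0,0,0,0,0,0]]'
python3 - <<'E'
from h import *
go((-70,220,130),(-70,220,70),(-21,231,70))
p,d,i=cloud('wrist','pics/w1.png')
E
```

```text
clock: 1.03
position: [0.3739, -0.1936, 0.2313]
tool_rot: [3.141, -0.0, 0.925]
ft_force: [1.4, 0.1, -0.2]
width: 0.0001
grip_force: 0.0
clock: 2.03
position: [0.5188, 0.1113, 0.2306]
tool_rot: [-3.14, 0.0, 1.42]
ft_force: [-0.5, -0.9, -0.9]
width: 0.0003
grip_force: 0.0
t 2.03 P [0.5188 0.1113 0.2306] sl [-68.5 222.8] rpy [-179.9    0.    81.3] F [-0.5 -0.9 -0.9] w 0.0003
(-70, 220, 130) [ -0.19  -0.25 -10.06]
(-70, 220, 70) [ 0.  0. -6.]
(-21, 231, 70) [5.01 0.33 0.  ]
```

View pics/w1.png

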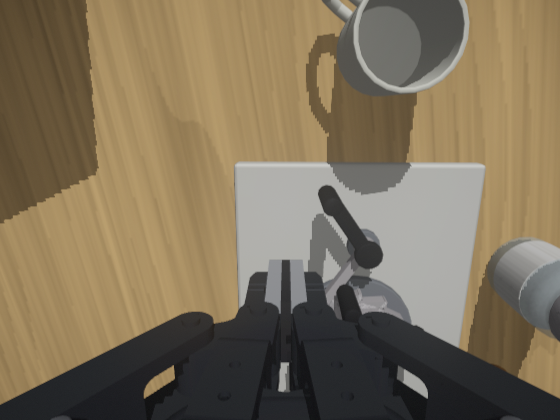

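The wrist view shows the shut fingers at (286,265) and the lever peg top to their right at (327,192). The space below the fingers is clear.

```bash

python3 -m handwheel '[[-0.1,-0.2,-3.2,0,0,0],[0,0,-3.2,0,0,0],[0,0,-3.2,0,0,0],[0,0,-3.2,0,0,0],[0,0,-3.2,0,0,0],[0,0,0,0,0,0],[0.4,0.02,0,0,0,0],[0.4,0.02,0,0,0,0],[0.4,0.02,0,0,0,0],[0.4,0.02,0,0,0,0],[0.4,0.02,0,0,0,0],[0.4,0.02,0,0,0,0]]'
python3 - <<'E'
from h import *
go((-21,231,70))
measure('pics/t2.png')
E
```

```text
clock: 3.08
position: [0.5412, 0.11, 0.0722]
tool_rot: [-3.14, -0.002, 1.417]
ft_force: [-8.4, 7.0, 3.2]
width: -0.0002
grip_force: 4.4
t 3.08 P [0.5412 0.11   0.0722] sl [-46.2 224.9] rpy [-1.799e+02 -1.000e-01  8.120e+01] F [-8.4  7.   3.2] w -0.0002
(-21, 231, 70) [ 2.59  0.21 -0.22]
peg 54 [ 0.621  -0.0503] slicer [0.0575 0.0789] ang 13.6 r 0.0591
peg 53 [ 0.5666 -0.114 ] slicer [0.0135 0.0076] ang -76.7 r 0.059
peg 58 [0.5581 0.0036] slicer [-0.0131  0.1224] ang 102.8 r 0.0589
peg 59 [ 0.5032 -0.06  ] slicer [-0.0574  0.0511] ang -166.4 r 0.0591
fence y -0.08302170553806036 -0.0880817383102962 -0.07899836330892718 328
```

```bash

python3 -m handwheel '[[0.4,0.1,0,0,0,0],[0.4,0.1,0,0,0,0],[0.4,0.05,0,0,0,0],[0.4,0.05,0,0,0,0],[0,0,0,0,0,0]]'
python3 -m handwheel '[[0.4,0,0,0,0,0],[0,0,0,0,0,0]]'
python3 - <<'E'
from h import *
go((-21,231,70))
cloud('side','pics/s2.png');cloud('wrist','pics/w2.png')
a=cv2.imread('pics/s2.png')[100:280,200:440];b=cv2.imread('pics/w2.png')
cv2.imwrite('pics/c2.png',np.hstack([cv2.resize(a,(400,300)),cv2.resize(b,(400,300))]))
E
```

```text
clock: 3.55
position: [0.5578, 0.1131, 0.0718]
tool_rot: [-3.141, -0.002, 1.418]
ft_force: [-3.0, 3.3, 0.4]
width: 0.0003
grip_force: 1.7
clock: 3.72
position: [0.5617, 0.1129, 0.0718]
tool_rot: [-3.141, -0.001, 1.418]
ft_force: [-3.8, 2.9, 0.4]
width: -0.0002
grip_force: 1.8
t 3.72 P [0.5617 0.1129 0.0718] sl [-26.4 231. ] rpy [-1.80e+02 -1.00e-01  8.12e+01] F [-3.8  2.9  0.4] w -0.0002
(-21, 231, 70) [ 0.53 -0.09 -0.18]
```

View pics/c2.png

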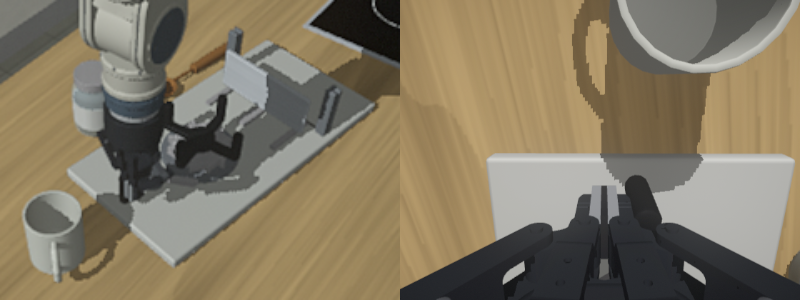

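The side view shows the fingertips on the lever peg. In the wrist view the peg sits just right of the fingers at (332,256), and the lever has swung most of the way.

```bash

python3 -m handwheel '[[0.3,0,0,0,0,0],[0.3,0,0,0,0,0],[0,0,0,0,0,0]]'
python3 -m handwheel '[[0.3,0,0,0,0,0],[0,0,0,0,0,0]]'
python3 - <<'E'
from h import *
go((-21,231,70))
p,d,i=cloud('wrist','pics/w3.png')
W=world(p,d,i);z=W[...,2]
m=(z>.088)&(z<.101)&(p.max(-1)<90)&(d>0);m[:,:300]=0;m[:180]=0
n,l,s,ce=cv2.connectedComponentsWithStats(m.astype('uint8'))
for k in range(1,n):
    if s[k,4]>30:print(s[k],ce[k],(sl(W[l==k][:,:2].mean(0))*1000).round(1),(sl(W[l==k][:,:2].min(0))*1000).round(),(sl(W[l==k][:,:2].max(0))*1000).round())
E
```

```text
clock: 4.07
position: [0.5678, 0.1126, 0.0717]
tool_rot: [-3.141, -0.001, 1.417]
ft_force: [-3.7, 2.7, 0.5]
width: -0.0001
grip_force: 1.7
clock: 4.23
position: [0.5708, 0.1125, 0.0717]
tool_rot: [-3.141, -0.001, 1.417]
ft_force: [-3.9, 2.9, 0.3]
width: 0.0
grip_force: 1.7
t 4.23 P [0.5708 0.1125 0.0717] sl [-17.3 232. ] rpy [-180.    -0.    81.2] F [-3.9  2.9  0.3] w 0.0
(-21, 231, 70) [-0.38 -0.04 -0.17]
[ 306  282   61   42 1456] [339.51648352 300.25755495] [  0.4 235.5] [ -9. 224.] [  8. 243.]
```

```bash
python3 - <<'E'
from h import *
c=lambda a,z=72:(round(60*np.cos(np.radians(a)),1),round(65+60*np.sin(np.radians(a)),1),z)
go((-27,232,72),(-27,232,125),(-39,110,125),c(131),*[c(a) for a in range(121,20,-10)])
E
```

```text
t 4.28 P [0.5708 0.1124 0.0717] sl [-17.3 231.9] rpy [-180.    -0.    81.2] F [-2.9  3.1  0.4] w 0.0001
(-27, 232, 72) [-0.95  0.16  0.03]
(-27, 232, 125) [0.  0.  5.3]
(-39, 110, 125) [ -3.07 -11.87   0.  ]
(np.float64(-39.4), np.float64(110.3), 72) [-0.03  0.04 -5.3 ]
(np.float64(-30.9), np.float64(116.4), 72) [0.93 0.47 0.  ]
(np.float64(-21.5), np.float64(121.0), 72) [1.   0.31 0.  ]
(np.float64(-11.4), np.float64(123.9), 72) [1.04 0.13 0.  ]
(np.float64(-1.0), np.float64(125.0), 72) [ 1.04 -0.05  0.  ]
(np.float64(9.4), np.float64(124.3), 72) [ 1.02 -0.23  0.  ]
(np.float64(19.5), np.float64(121.7), 72) [ 0.96 -0.41  0.  ]
(np.float64(29.1), np.float64(117.5), 72) [ 0.88 -0.56  0.  ]
(np.float64(37.8), np.float64(111.6), 72) [ 0.77 -0.72  0.  ]
(np.float64(45.3), np.float64(104.4), 72) [ 0.63 -0.83  0.  ]
(np.float64(51.4), np.float64(95.9), 72) [ 0.47 -0.93  0.  ]
(np.float64(56.0), np.float64(86.5), 72) [ 0.31 -1.    0.  ]
```

```bash

python3 -m handwheel '[[-0.95,0.16,0,0,0,0],[0,0,2.65,0,0,0],[0,0,2.65,0,0,0],[-0.77,-2.97,0,0,0,0],[-0.77,-2.97,0,0,0,0],[-0.77,-2.97,0,0,0,0],[-0.77,-2.97,0,0,0,0],[0,0,-1.8,0,0,0],[0,0,-1.8,0,0,0],[0,0,-1.8,0,0,0],[0,0,0,0,0,0]]'
python3 -m handwheel '[[0.46,0.24,0,0,0,0],[0.46,0.24,0,0,0,0],[0.5,0.15,0,0,0,0],[0.5,0.15,0,0,0,0],[0.52,0.07,0,0,0,0],[0.52,0.07,0,0,0,0],[0.52,-0.02,0,0,0,0],[0.52,-0.02,0,0,0,0]]'
python3 - <<'E'
from h import *
go()
measure()
E
```

```text
clock: 5.2
position: [0.5286, -0.0055, 0.068]
tool_rot: [-3.138, 0.001, 1.416]
ft_force: [-0.1, 0.3, -0.2]
width: -0.0
grip_force: 0.0
clock: 5.87
position: [0.5709, 0.0036, 0.0703]
tool_rot: [-3.142, 0.0, 1.417]
ft_force: [-0.5, 0.1, -0.5]
width: -0.0001
grip_force: 0.4
t 5.87 P [0.5709 0.0036 0.0703] sl [ -0.4 124.5] rpy [-180.     0.    81.2] F [-0.5  0.1 -0.5] w -0.0001
peg 59 [0.5905 0.1059] slicer [0.0032 0.2285] ang 88.9 r 0.1635
fence y -0.08978480370149469 -0.09547695488781557 -0.08543455187499524 323
```

```bash

python3 -m handwheel '[[0.51,-0.11,0,0,0,0],[0.51,-0.11,0,0,0,0],[0.48,-0.2,0,0,0,0],[0.48,-0.2,0,0,0,0],[0.44,-0.28,0,0,0,0],[0.44,-0.28,0,0,0,0],[0.38,-0.36,0,0,0,0],[0.38,-0.36,0,0,0,0],[0.31,-0.41,0,0,0,0],[0.31,-0.41,0,0,0,0]]'
python3 -m handwheel '[[0.23,-0.46,0,0,0,0],[0.23,-0.46,0,0,0,0],[0.1,-0.3,0,0,0,0],[0,0,0,0,0,0]]'
python3 - <<'E'
from h import *
go()
measure()
E
```

```text
clock: 6.75
position: [0.6129, -0.024, 0.0702]
tool_rot: [-3.141, 0.0, 1.417]
ft_force: [-1.1, 0.1, 0.3]
width: -0.0001
grip_force: 0.4
clock: 7.08
position: [0.6187, -0.0366, 0.0703]
tool_rot: [3.141, 0.0, 1.416]
ft_force: [-0.9, -0.6, -0.7]
width: 0.0001
grip_force: 0.0
t 7.08 P [ 0.6187 -0.0366  0.0703] sl [53.1 92.1] rpy [180.    0.   81.1] F [-0.9 -0.6 -0.7] w 0.0001
peg 58 [0.5904 0.1059] slicer [0.003  0.2285] ang 88.9 r 0.1635
fence y -0.10611385177207897 -0.10776319096597609 -0.10467533340268559 10
```

```bash

python3 -m handwheel '[[0.05,-0.2,0,0,0,0],[0.05,-0.2,0,0,0,0],[0,0,0,0,0,0]]'
python3 -m handwheel '[[0,-0.2,0,0,0,0],[0,0,0,0,0,0]]'
python3 -m handwheel '[[0,-0.1,0,0,0,0],[0,0,0,0,0,0]]'
python3 -m handwheel '[[0,-0.1,0,0,0,0],[0,0,0,0,0,0]]'
python3 -c "from h import *;go()"
```

```text
clock: 7.38
position: [0.6194, -0.0401, 0.0704]
tool_rot: [3.141, 0.0, 1.417]
ft_force: [-0.2, -0.3, -0.7]
width: -0.0001
grip_force: 0.0
clock: 7.55
position: [0.6194, -0.042, 0.0703]
tool_rot: [3.141, 0.0, 1.417]
ft_force: [0.5, -1.1, 0.4]
width: -0.0002
grip_force: 0.0
clock: 7.72
position: [0.6194, -0.0429, 0.0703]
tool_rot: [3.141, 0.0, 1.417]
ft_force: [0.8, 0.1, -0.8]
width: 0.0
grip_force: 0.0
clock: 7.88
position: [0.6194, -0.0439, 0.0703]
tool_rot: [3.142, 0.0, 1.417]
ft_force: [-0.0, -0.5, 0.6]
width: -0.0005
grip_force: 0.0
t 7.88 P [ 0.6194 -0.0439  0.0703] sl [54.8 85. ] rpy [180.    0.   81.2] F [-0.  -0.5  0.6] w -0.0005
```

```bash

python3 -m handwheel '[[0,-0.1,0,0,0,0],[0,-0.1,0,0,0,0],[0,0,0,0,0,0]]' | grep -E 'pos|ft'
python3 -m handwheel '[[0,-0.1,0,0,0,0],[0,0,0,0,0,0]]'| grep -E 'pos|ft'
python3 -m handwheel '[[0,-0.1,0,0,0,0],[0,0,0,0,0,0]]'| grep -E 'pos|ft'
python3 -c "
from h import *;go();measure('pics/t4.png')"
```

```text
position: [0.6193, -0.0454, 0.0703]
ft_force: [0.5, 3.1, 0.7]
position: [0.6193, -0.0456, 0.0703]
ft_force: [0.0, 7.5, -0.0]
position: [0.6193, -0.0457, 0.0703]
ft_force: [-0.5, 11.5, 0.9]
t 8.47 P [ 0.6193 -0.0457  0.0703] sl [55.1 83.2] rpy [-180.    -0.2   81.3] F [-0.5 11.5  0.9] w 0.0002
peg 59 [0.5905 0.1059] slicer [0.0032 0.2285] ang 88.9 r 0.1635Traceback (most recent call last):
  File "<string>", line 2, in <module>
    from h import *;go();measure('pics/t4.png')
                         ~~~~~~~^^^^^^^^^^^^^^^
  File "h.py", line 27, in measure
    print('fence y',S[f][:,1].mean() if f.any() else 0,S[f][:,1].min(),S[f][:,1].max(),f.sum())
                                                       ~~~~~~~~~~~~~^^
    return umr_minimum(a, axis, None, out, keepdims, initial, where)
ValueError: zero-size array to reduction operation minimum which has no identity
```

```bash

python3 -m handwheel '[[0.15,0.9,0,0,0,0],[0.1,0.7,1,0,0,0],[0,0,2.5,0,0,0],[0,0,2.5,0,0,0],[0,0,0,0,0,0]]' | grep -E 'pos|ft'
python3 -c "
from h import *;go((42,228,128),(42,228,72),(-10,219,72))"
```

```text
position: [0.624, -0.0318, 0.1359]
ft_force: [0.8, -0.2, 0.8]
t 8.93 P [ 0.624  -0.0318  0.1359] sl [57.6 97.7] rpy [1.796e+02 1.000e-01 8.120e+01] F [ 0.8 -0.2  0.8] w -0.0002
(42, 228, 128) [ 0.48 13.12 -0.79]
(42, 228, 72) [ 0.   0.  -5.6]
(-10, 219, 72) [-5.28 -0.08  0.  ]
```

```bash

python3 -m handwheel '[[0.12,3.28,0,0,0,0],[0.12,3.28,0,0,0,0],[0.12,3.28,0,0,0,0],[0.12,3.28,0,0,0,0],[0,0,-2.2,0,0,0],[0,0,-2.2,0,0,0],[0,0,-2.1,0,0,0],[0,0,0,0,0,0]]' | grep -E 'pos|ft'
python3 -c "
from h import *;go();measure('pics/t5.png')"
```

```text
position: [0.6246, 0.0998, 0.0618]
ft_force: [0.2, -0.4, -0.2]
t 9.6 P [0.6246 0.0998 0.0618] sl [ 37.8 227.8] rpy [-1.797e+02  1.000e-01  8.120e+01] F [ 0.2 -0.4 -0.2] w -0.0001
peg 60 [ 0.6205 -0.0643] slicer [0.0591 0.065 ] ang 0.0 r 0.0591
peg 63 [ 0.5533 -0.114 ] slicer [0.0004 0.0055] ang -89.7 r 0.0595
peg 58 [ 0.5041 -0.0467] slicer [-0.0586  0.0644] ang 180.6 r 0.0586
fence y -0.10452979507547473 -0.11038711826653252 -0.10048613034073375 329
```

```bash

python3 -m handwheel '[[-0.4,0,0.7,0,0,0],[-0.4,0,0,0,0,0],[-0.4,0,0,0,0,0],[-0.4,0,0,0,0,0],[-0.4,0,0,0,0,0],[-0.4,-0.05,0,0,0,0],[-0.4,-0.05,0,0,0,0],[-0.4,-0.05,0,0,0,0],[-0.4,-0.05,0,0,0,0],[-0.4,-0.05,0,0,0,0],[0,0,0,0,0,0]]' | grep -E 'pos|ft'
python3 -m handwheel '[[-0.4,-0.05,0,0,0,0],[-0.3,-0.05,0,0,0,0],[0,0,0,0,0,0]]' | grep -E 'pos|ft'
python3 -m handwheel '[[-0.2,0,0,0,0,0],[0,0,0,0,0,0]]' | grep -E 'pos|ft'
python3 -c "
from h import *;go();measure('pics/t6.png')"
```

```text
position: [0.5866, 0.0969, 0.073]
ft_force: [2.2, -0.3, 1.3]
position: [0.5796, 0.0955, 0.0728]
ft_force: [3.2, -1.4, 3.0]
position: [0.5781, 0.0952, 0.0726]
ft_force: [4.1, -2.1, 2.8]
t 10.98 P [0.5781 0.0952 0.0726] sl [ -7.5 216.1] rpy [1.799e+02 1.000e-01 8.110e+01] F [ 4.1 -2.1  2.8] w 0.0004
peg 52 [ 0.621 -0.064] slicer [0.0595 0.0654] ang 0.4 r 0.0595
peg 55 [ 0.553  -0.1133] slicer [0.     0.0062] ang -90.0 r 0.0588
peg 58 [ 0.5041 -0.0467] slicer [-0.0586  0.0644] ang 180.6 r 0.0586
fence y -0.10449379471332843 -0.11073956929021359 -0.10029351195801633 333
```

```bash

python3 -m handwheel '[[-0.25,0,0,0,0,0],[-0.25,0,0,0,0,0],[0,0,0,0,0,0]]' | grep -E 'pos|ft'
python3 -m handwheel '[[-0.2,0,0,0,0,0],[0,0,0,0,0,0]]' | grep -E 'pos|ft'
python3 -m handwheel '[[-0.2,0,0,0,0,0],[0,0,0,0,0,0]]' | grep -E 'pos|ft'
python3 -c "
from h import *;go()"
```

```text
position: [0.5741, 0.0945, 0.0727]
ft_force: [9.5, -7.1, -0.5]
position: [0.5739, 0.0945, 0.0728]
ft_force: [16.1, -6.3, -4.2]
position: [0.5736, 0.0944, 0.073]
ft_force: [22.6, -5.9, -8.1]
t 11.62 P [0.5736 0.0944 0.073 ] sl [-11.8 214.6] rpy [1.795e+02 1.000e-01 8.110e+01] F [22.6 -5.9 -8.1] w 0.0
```

```bash

python3 -m handwheel '[[0.9,0,0,0,0,0],[0.6,0,1,0,0,0],[0,0,2.5,0,0,0],[0,0,2.5,0,0,0],[2,-2.5,0,0,0,0],[2,-2.5,0,0,0,0],[0,-3,0,0,0,0],[0,-3,0,0,0,0],[0,-3,0,0,0,0],[0,-3,0,0,0,0],[0,0,0,0,0,0]]' | grep -E 'pos|ft'
python3 -c "
from h import *
go((53,33,128),(53,33,70))
measure('pics/t7.png')"
```

```text
position: [0.6226, -0.0786, 0.1311]
ft_force: [0.4, 0.6, 0.4]
t 12.53 P [ 0.6226 -0.0786  0.1311] sl [63.4 51.3] rpy [-1.798e+02  1.000e-01  8.090e+01] F [0.4 0.6 0.4] w -0.0002
(53, 33, 128) [-1.31 -1.65 -0.31]
(53, 33, 70) [ 0.   0.  -5.8]
peg 58 [0.5714 0.0029] slicer [0.0002 0.1239] ang 89.8 r 0.0589
peg 55 [0.5528 0.0991] slicer [-0.0331  0.216 ] ang 102.4 r 0.1546Traceback (most recent call last):
  File "<string>", line 4, in <module>
    measure('pics/t7.png')
    ~~~~~~~^^^^^^^^^^^^^^^
  File "h.py", line 27, in measure
    print('fence y',S[f][:,1].mean() if f.any() else 0,S[f][:,1].min(),S[f][:,1].max(),f.sum())
                                                       ~~~~~~~~~~~~~^^
    return umr_minimum(a, axis, None, out, keepdims, initial, where)
ValueError: zero-size array to reduction operation minimum which has no identity
```

```bash

python3 -m handwheel '[[-0.6,-1.75,0,0,0,0],[0,0,-2,0,0,0],[0,0,-2,0,0,0],[0,0,-2,0,0,0],[0,0,0,0,0,0]]' | grep -E 'pos|ft'
python3 - <<'E'
from h import *
def o(t):
    t=np.radians(t);x,y=60,-19.2
    return (round(x*np.cos(t)-y*np.sin(t),2),round(65+x*np.sin(t)+y*np.cos(t),2),70)
go(*[o(t) for t in range(0,64,4)])
E
```

```text
position: [0.6148, -0.09, 0.0681]
ft_force: [-0.9, 0.3, -0.1]
t 13.0 P [ 0.6148 -0.09    0.0681] sl [57.5 38.8] rpy [-1.796e+02 -1.000e-01  8.120e+01] F [-0.9  0.3 -0.1] w 0.0001
(np.float64(60.0), np.float64(45.8), 70) [0.36 0.65 0.19]
(np.float64(61.19), np.float64(50.03), 70) [0.18 0.4  0.  ]
(np.float64(62.09), np.float64(54.34), 70) [0.16 0.41 0.  ]
(np.float64(62.68), np.float64(58.69), 70) [0.13 0.42 0.  ]
(np.float64(62.97), np.float64(63.08), 70) [0.1  0.43 0.  ]
(np.float64(62.95), np.float64(67.48), 70) [0.07 0.44 0.  ]
(np.float64(62.62), np.float64(71.86), 70) [0.04 0.44 0.  ]
(np.float64(61.99), np.float64(76.22), 70) [0.01 0.44 0.  ]
(np.float64(61.06), np.float64(80.51), 70) [-0.03  0.44  0.  ]
(np.float64(59.83), np.float64(84.73), 70) [-0.06  0.44  0.  ]
(np.float64(58.3), np.float64(88.86), 70) [-0.09  0.43  0.  ]
(np.float64(56.5), np.float64(92.87), 70) [-0.12  0.42  0.  ]
(np.float64(54.42), np.float64(96.74), 70) [-0.15  0.41  0.  ]
(np.float64(52.07), np.float64(100.46), 70) [-0.17  0.4   0.  ]
(np.float64(49.47), np.float64(104.01), 70) [-0.2   0.39  0.  ]
(np.float64(46.63), np.float64(107.36), 70) [-0.23  0.37  0.  ]
```

```bash

python3 -m handwheel '[[0.36,0.65,0.2,0,0,0],[0.18,0.4,0,0,0,4],[0.16,0.41,0,0,0,4],[0.13,0.42,0,0,0,4],[0.1,0.43,0,0,0,4],[0.07,0.44,0,0,0,4],[0.04,0.44,0,0,0,4],[0.01,0.44,0,0,0,4],[-0.03,0.44,0,0,0,4],[-0.06,0.44,0,0,0,4],[-0.09,0.43,0,0,0,4],[0,0,0,0,0,0]]' | grep -E 'pos|ft|rot'
python3 - <<'E'
from h import *
go()
try: measure('pics/t8.png')
except ValueError: print('fence hidden')
E
```

```text
position: [0.627, -0.0407, 0.0761]
tool_rot: [3.14, 0.001, 2.119]
ft_force: [0.0, 0.8, -0.4]
t 14.0 P [ 0.627  -0.0407  0.0761] sl [61.9 89.3] rpy [1.799e+02 1.000e-01 1.214e+02] F [ 0.   0.8 -0.4] w 0.0004
peg 59 [0.5522 0.0993] slicer [-0.0337  0.2161] ang 102.6 r 0.1548
fence hidden
```

```bash
cat >> h.py <<'E'
def m2():
    for n in('side','wrist'):
        p,d,i=cloud(n,f'pics/{n}_{robot.observe()["clock"]:.2f}.png');W=world(p,d,i);z=W[...,2];S=sl(W[...,:2])*1000
        b=(z>.086)&(z<.1)&(p.max(-1)<90)&(d>0)&(abs(np.hypot(S[...,0],S[...,1]-65)-60)<14)
        k,l,s,ce=cv2.connectedComponentsWithStats(b.astype('uint8'))
        for j in range(1,k):
            if s[j,4]>12:
                q=S[l==j].mean(0);print(n,'peg',s[j,4],q.round(1),'ang',np.degrees(np.arctan2(q[1]-65,q[0])).round(1))
        f=(z>.09)&(z<.102)&(abs(S[...,0])<65)&(S[...,1]<-75)&(S[...,1]>-125)&(d>0)
        if f.any(): print(n,'fence',np.percentile(S[f][:,1],[5,50,95]).round(1),f.sum())
E
python3 -c "from h import *;m2()"
```

```text
side peg 28 [36.3 18.1] ang -52.2
side peg 46 [46.9 98.9] ang 35.8
side peg 27 [-47.7  27.6] ang -141.9
side peg 33 [-39.3 112. ] ang 129.9
side fence [-100.5  -95.2  -91.5] 141
wrist peg 2474 [-36.3 112.4] ang 127.4
wrist peg 1698 [ 45.8 103.8] ang 40.2
wrist peg 307 [48.  87.5] ang 25.1
wrist peg 191 [ 62.9 100.1] ang 29.1
wrist peg 109 [43.7 23.4] ang -43.6
```

```bash

python3 -m handwheel '[[-0.12,0.42,0,0,0,4],[-0.15,0.41,0,0,0,4],[-0.17,0.4,0,0,0,4],[-0.1,0.2,0,0,0,2],[-0.1,0.19,0,0,0,2],[-0.06,0.1,0,0,0,1],[-0.06,0.1,0,0,0,1],[0,0,0,0,0,0]]' | grep -E 'pos|ft|rot'
python3 -c "from h import *;go();m2()"
```

```text
position: [0.6186, -0.0239, 0.0745]
tool_rot: [-3.142, -0.0, 2.429]
ft_force: [0.2, -0.3, 0.5]
t 14.82 P [ 0.6186 -0.0239  0.0745] sl [ 51.  104.7] rpy [-180.    -0.   139.2] F [ 0.2 -0.3  0.5] w 0.0
side peg 29 [-34.7  16. ] ang -125.3
side peg 57 [ 38.2 112.5] ang 51.1
side peg 30 [-51.3  99.1] ang 146.4
side fence [-97.1 -91.5 -88.4] 133
wrist peg 2518 [-48.6  99.8] ang 144.4
wrist peg 1700 [ 32.2 115.7] ang 57.6
wrist peg 309 [ 38.2 100. ] ang 42.6
wrist peg 259 [ 48.8 117.1] ang 46.9
wrist peg 123 [53.5 38.6] ang -26.2
```

```bash

python3 -m handwheel '[[-0.1,0.18,0,0,0,2],[-0.1,0.18,0,0,0,2],[-0.08,0.14,0,0,0,1.5],[0,0,0,0,0,0],[0,0,0,0,0,0]]' | grep -E 'pos|ft|rot'
python3 -c "from h import *;go();m2()"
```

```text
position: [0.6158, -0.019, 0.0742]
tool_rot: [-3.141, -0.0, 2.524]
ft_force: [0.1, 0.8, 0.0]
t 15.33 P [ 0.6158 -0.019   0.0742] sl [ 47.5 109.1] rpy [-180.    -0.   144.6] F [0.1 0.8 0. ] w -0.0001
side peg 27 [-30.   12.1] ang -119.6
side peg 13 [ 44.4 119.8] ang 51.0
side peg 43 [ 29.8 115.3] ang 59.4
side peg 29 [-54.   93.9] ang 151.9
side fence [-96.2 -90.3 -87.5] 134
wrist peg 2541 [-51.6  95.2] ang 149.6
wrist peg 1722 [ 27.5 118.5] ang 62.8
wrist peg 313 [ 35.5 103.5] ang 47.3
wrist peg 236 [ 44.3 121.3] ang 51.8
wrist peg 88 [56.4 43.5] ang -20.9
```

```bash

python3 -m handwheel '[[0.4,-0.3,0,0,0,0],[0.8,-0.6,0,0,0,0],[0,0,3,0,0,0],[0,0,3,0,0,0],[0,0,3,0,0,0],[0,0,3,0,0,0],[-1,-4,0,0,0,0],[-1,-4,0,0,0,0],[-1,-4,0,0,0,0],[-1,-4,0,0,0,0],[-1,-4,0,0,0,0],[-1,-4,0,0,0,0]]' | grep -E 'pos|ft'
python3 -m handwheel '[[-2,-3.5,0,0,0,0],[-2,-3.5,0,0,0,0],[-2,-3.5,0,0,0,0],[-2,-3.5,0,0,0,0],[0,0,0,0,0,0],[0,0,0,0,0,0]]' | grep -E 'pos|ft'
python3 -c "from h import *;go();measure('pics/t9.png')"
```

```text
position: [0.5676, -0.2707, 0.1945]
ft_force: [0.7, -0.5, 0.5]
position: [0.4867, -0.4109, 0.1939]
ft_force: [1.0, 1.2, -0.0]
t 16.93 P [ 0.4867 -0.4109  0.1939] sl [ -19.5 -298.1] rpy [-180.    -0.   144.4] F [ 1.   1.2 -0. ] w -0.0001
peg 53 [ 0.6095 -0.0905] slicer [0.0523 0.0375] ang -27.8 r 0.0591
peg 57 [ 0.5975 -0.0079] slicer [0.0277 0.1172] ang 62.0 r 0.0591
peg 56 [0.5524 0.0991] slicer [-0.0334  0.2159] ang 102.5 r 0.1546
peg 61 [ 0.5264 -0.1031] slicer [-0.0279  0.0122] ang -117.8 r 0.0597
peg 59 [ 0.5152 -0.0196] slicer [-0.0518  0.0929] ang 151.7 r 0.0588
fence y -0.0916966078010878 -0.0973892981076609 -0.08775499268914388 328
```

View pics/t9.png

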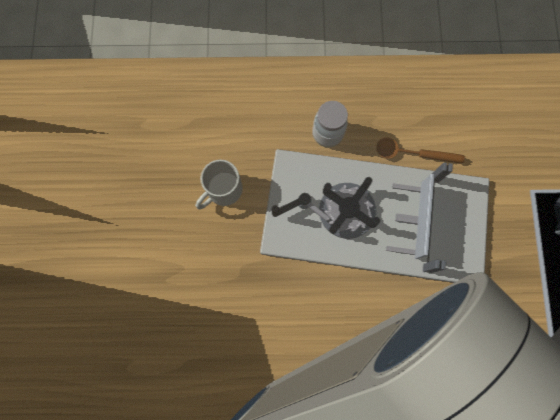

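The top view shows the knob at about 62° (1.08 rad), inside the two-click window. The lever peg is back at (277,211), and the jar, mug and spoon have not moved.

```bash
python3 -c "from station import robot;print(robot.close_job())"
```

```text
the job is handed in; nothing more can be done
None
```

The job is handed in at about 17 s on the clock: lever released, knob turned back to its stop (fence closed), pawl re-engaged, and knob turned forward two clicks to about 1.08 rad; jar, mug and spoon were not touched.

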